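# Brace the checker jar in its caddy and twist off the cap

## Task

Stand the capped square jar of checkers fully down in the square well of the wooden caddy, so that the well keeps it from turning, and then twist its tight cap anticlockwise just until the lugs come free. Lift the cap straight up and finish still holding it level and centred over the open jar, its lower edge about two centimetres above the mouth, with the jar left standing in the well. Do not tip the jar, and leave the coffee cup and the two dice where they are.

Things in the scene. Friction and masses are not known exactly. Their poses are not given: they have to be found in the camera images.
- jar: Loose clear glass jar of red and white checkers, 0.3 to 0.6 kg. Square body 56 x 56 mm, 72 mm tall, sides along its x and y, under a round neck of radius 20 mm. Origin: centre of the underside, z up. Starts upright on the table with the cap locked on, and can be carried by the cap. On the bare table it turns along with the cap (0.15 to 0.2 N m to twist), so it needs the well as a brace.
- jar_mouth (a point): Centre of the jar's mouth, on its axis, 91 mm above its underside. Round it lies an orange sprung seal that pushes the locked cap up with about 8 N and rises 2.5 mm when the cap is off; once the lugs come free, that push comes on to whatever holds the cap. The neck has three bayonet ledges, 54 degrees wide, centred at 0, 120 and 240 degrees from the jar's x axis.
- cap: Loose round dark wooden cap, 59 mm in diameter, 32 mm tall, 60 g, with a brass pointer inlaid in its top along its x axis. Origin: centre of the underside of its skirt, z up; 75 mm above the jar's origin when locked on (top then at 107 mm). Skirt: radius 28 mm, lower 16 mm, with three inner lugs, 18 degrees wide, at 0, 120 and 240 degrees from the cap's x axis.
- cap_grip (a point): Centre of the cap's solid round grip disc (59 mm wide, upper 16 mm of the cap), 24 mm above the cap's origin. Cap turn relative to the jar, anticlockwise from above positive: starts at -14 to +2 degrees, comes free past +36, hard stops at +74 and -18. It does not rise while turning. 1.1 rad anticlockwise from the start frees it in every case.
- caddy: Fixed wooden block, 120 mm along its x, 180 mm along its y, 36 mm high, with inlaid strips on top. Origin: centre of its underside. In the middle of its top is a square well, 60 x 60 mm, 30 mm deep, sides along x and y, mouth chamfered 2 mm. The jar fits with any of its four sides to the front, with 2 mm of room all round (about 4 degrees of turning play either way).
- well_floor (a point): Centre of the well's floor, 6 mm above the table; the jar's origin when seated.
- cup: Cobalt blue ceramic espresso cup, 62 mm in diameter, 58 mm tall, on the aluminium tray beyond the work. Origin: centre of its underside. Leave alone.
- die_a: White die, 16 mm cube, on the table. Origin: centre of its underside. Leave alone.
- die_b: White die, 16 mm cube, on the table. Origin: centre of its underside. Leave alone.
Mind the look-alikes: they are no part of the job. There is more than one size of the caddy; the job needs the middle-sized.

How it is judged:
On the way:
1. the jar is seated fully down in the well with its cap still locked on (horizontal distance between jar and well_floor below 0.006 m and z of jar in the frame of well_floor below 0.0025 m and angle between jar's own z axis and vertical below 0.06 rad and z of cap in the frame of jar below 0.079 m), for 0.2 s.
At the end, for the whole second after the job is handed in: The jar stands upright on the well's floor (within 2.5 mm of it, 6 mm sideways, 3.4 degrees), untouched by the robot; the cap is held at rest in the fingers, off the jar, its lower edge 3.5 to 44.5 mm above the open mouth, its axis within 15 mm of the jar's and within 10 degrees of upright (horizontal distance between jar and well_floor below 0.006 m and z of jar in the frame of well_floor below 0.0025 m and angle between jar's own z axis and vertical below 0.06 rad and z of cap in the frame of jar between 0.097 and 0.138 m and horizontal distance between cap and jar below 0.015 m and angle between cap's own z axis and vertical below 0.17 rad and contact force between cap and the fingers above 1 N and contact force between each of cap, the arm, the fingers and jar below 0.1 N and linear speed of each of cap, jar below 0.02 m/s); the arm keeps its last pose, push and grip.
It fails at once if the jar is tipped by more than 20 degrees (angle between jar's own z axis and vertical above 0.35 rad).
It fails at once if the cup is moved by more than 20 mm (distance of cup from where it was at the start of the episode above 0.02 m).
It fails at once if a die is moved by more than 20 mm (distance of any of die_a, die_b from where it was at the start of the episode above 0.02 m).
It also fails if it takes over 48 s, if anything falls off the work surface, if the arm or the gripper's body presses on something with over 40 N, if the wrist force passes 120 N, or if a joint passes its speed limit or range.

## Robot

A 6-joint arm with a two-finger parallel gripper is mounted at the origin on the work surface. World frame = base frame: x ahead of the robot, y to its left, z up, the work surface at z = 0. Lengths are in m, angles in rad, forces in N, time in s.
With the tool pointing down it reaches from about 0.35 to 0.85 m from the base axis. Payload 8.1 kg.
Tool frame: the origin (TCP) lies midway between the tips of the shut fingers; the grasp point (between the pads) lies 19 mm behind it; z points along the fingers, y is the direction in which the jaws open and shut (so a half turn about z gives the same grasp; the last joint's range is limited). The gripper opens to 93 mm and grips with 3 to 60 N. Pads are 15 mm wide; open, the fingers measure 128 mm over their backs; the gripper's body (75 mm by 188 mm) begins 65 mm behind the grasp point.
Start: joints at [-1.349, 0.13, 1.488, -0, 1.523, -0.085], TCP at [0.181, -0.572, 0.219] pointing down, gripper open.
Joint ranges: [-2.96, 2.96], [-0.89, 2.26], [0.02, 2.5], [-1.34, 4.48], [0, 2.73], [-2.66, 2.66]. Speed limits (rad/s): [2.39, 2.39, 2.79, 3.14, 3.14, 3.14].

## Interface

Orientations are given as a rotation vector (axis times angle).
In Python, from plant import robot gives the robot as it stands. The module is installed in compiled form; this text tells all that it offers.
- The arm moves only by the shell command python3 -m pendant 'ROWS' [FORCE]. ROWS is JSON, a list of rows, each an object with "translation": the shift along the tool's x, y, z in mm, a list of three; "twist": the turn, a rotation vector about the tool's x, y, z in rad, a list of three; "grip": the opening, from -1 (shut) to 1 (fully open). A call has exactly 10 rows; each row shifts and turns the pose as measured when the row begins, along the tool's axes as they then stand; what a row does not reach is not made up. A row lasts 1/10 s, in which the tool goes at most 50 mm and 8.59 degrees, less where a joint would pass 70% of its speed; a pose out of reach is approached as far as the arm can. A call is refused whole if a number of a shift passes 50 or a number of a turn 0.15, either way. A call with a gripper value outside its range is refused whole. The fingers move at their own pace and stop on an object; FORCE is the grip in N (left out, the last holds). Time passes only in rows, so rows that do not move let the fingers close, or fill a call up. It gives the time, the measured TCP pose, the force and the opening at its end, in the units of the state.
- robot.read_state(): the state, without advancing time (a new reading comes with each control period).
- robot.read_camera(name): name is "scene" or "side" or "wrist"; returns (picture, depth): 480x640x3 uint8, red, green, blue; 480x640 float32, m along the optical axis (not along the pixel's ray), 0 where there is no reading.
- robot.camera_info(name): a dict with "vertical_fov" (degrees; the focal length in pixels is half the picture's height over the tangent of half this angle, whatever the lens; pixels are square), "cx", "cy" (the principal point, pixels), "cam_to_world" (4x4, takes a point from camera to world coordinates). Camera axes: x right, y up, looking along -z (the intrinsics and any distortion apply to the point x, -y, -z); pixel columns grow to the right and rows downward; lengths in m; the calibration is good to about 2 mm. The wrist camera is an equidistant fisheye: a pixel r from the principal point sees the ray r / f radians off the axis. A picture is of the moment at which its call begins: read the wrist's pose just before it. camera_info takes no time and is no camera call; for the wrist camera it gives the pose at the moment of the call.
- robot.close_job(): hands the job in, once; it reports no verdict.
The state is a dict: "t": time; "q": joint angles; "dq": joint speeds; "joint_torque": joint torques, N m; "tool_pos": TCP position; "orientation": TCP orientation; "force": force on the tool from outside, world axes, zero at the start; "wrist_torque": the same for the moment, N m; "opening": finger opening in m.
Only numpy, scipy, OpenCV 4.12 (cv2) and the standard library are available. Lean on these libraries where they do the work, as an engineer would, in place of code of your own. Each camera call takes 0.05 s, during which the arm holds its last target. There are 200 camera calls.

## Working session

There is one attempt and no reset: what is moved stays moved. The work goes in short steps, Python scripts to look and compute and a shell command to move; the robot and the scene stay as the last step left them, time stands still between calls to the robot, and variables do not carry over. Pictures are saved under pics/ and viewed, about 8 in all and at most 12, crops included, and the job is handed in when it is done.

```bash
mkdir -p pics
cat > h.py <<'E'
import numpy as np, cv2
from plant import robot
from scipy.spatial.transform import Rotation as R
def snap(n):
    ci=robot.camera_info(n); im,d=robot.read_camera(n)
    np.savez(f'{n}.npz',im=im,d=d,T=ci['cam_to_world'],f=240/np.tan(np.radians(ci['vertical_fov'])/2),c=[ci['cx'],ci['cy']])
    return im,d
def ray(n,u,v):
    z=np.load(f'{n}.npz'); T=z['T']; x=(np.atleast_1d(u)-z['c'][0])/z['f']; y=(np.atleast_1d(v)-z['c'][1])/z['f']
    if n=='wrist':
        r=np.hypot(x,y)+1e-12; d=np.stack([x/r*np.sin(r),-y/r*np.sin(r),-np.cos(r)],1)
    else: d=np.stack([x,-y,-np.ones_like(x)],1)
    return T[:3,3],d@T[:3,:3].T
def onplane(n,u,v,h):
    o,d=ray(n,u,v); return o+d*((h-o[2])/d[:,2])[:,None]
E
python3 - <<'E'
from h import *
for n in ('scene','side','wrist'):
    im,d=snap(n); cv2.imwrite(f'pics/{n}0.png',im[...,::-1]); ci=robot.camera_info(n); print(n,{k:v for k,v in ci.items()})
s=robot.read_state(); print(s)
E
```

```text
scene {'vertical_fov': 54.30271969126186, 'cx': 321.7913807435084, 'cy': 250.5887807071619, 'cam_to_world': array([[ 0.46209122, -0.77228115,  0.43595129,  1.044991  ],
       [ 0.88682694,  0.40412683, -0.22409707, -0.20960097],
       [-0.00311367,  0.49016664,  0.87162318,  1.04772034],
       [ 0.        ,  0.        ,  0.        ,  1.        ]])}
side {'vertical_fov': 54.69410384327583, 'cx': 322.680166769654, 'cy': 238.7257785300874, 'cam_to_world': array([[-9.86870808e-01,  1.18141035e-01, -1.10130396e-01,
         4.54636210e-01],
       [-1.61511627e-01, -7.22086515e-01,  6.72684963e-01,
         6.48670209e-01],
       [-5.19761399e-05,  6.81640493e-01,  7.31687253e-01,
         7.60504697e-01],
       [ 0.00000000e+00,  0.00000000e+00,  0.00000000e+00,
         1.00000000e+00]])}
wrist {'vertical_fov': 65.70646984690485, 'cx': 321.85892286130024, 'cy': 242.3946910295406, 'cam_to_world': array([[ 0.30212133,  0.91035541,  0.28279981,  0.25969934],
       [-0.95326718,  0.28917177,  0.08752927, -0.54696189],
       [-0.00209498, -0.29602824,  0.95517689,  0.3837082 ],
       [ 0.        ,  0.        ,  0.        ,  1.        ]])}
{'t': 0.15, 'q': array([-1.34940902e+00,  1.31004350e-01,  1.48904337e+00,  7.55593250e-06,
        1.52298564e+00, -8.53756188e-02]), 'dq': array([ 0.0017192 , -0.00310604, -0.00401589,  0.00010197, -0.0009398 ,
        0.00160838]), 'joint_torque': array([ 4.83704571e-04, -5.60474861e+01, -4.92335451e+01,  7.68996449e-02,
        3.06187430e-02, -8.21788240e-05]), 'tool_pos': array([ 0.1811252 , -0.5715452 ,  0.21781064]), 'orientation': array([-3.10328976e+00, -4.79754667e-01,  1.41890899e-04]), 'force': array([ 0.81468571, -0.40480843, -0.29695562]), 'wrist_torque': array([-0.02076333, -0.03547743,  0.04893478]), 'opening': 0.09291411405065586}
```

View pics/scene0.png

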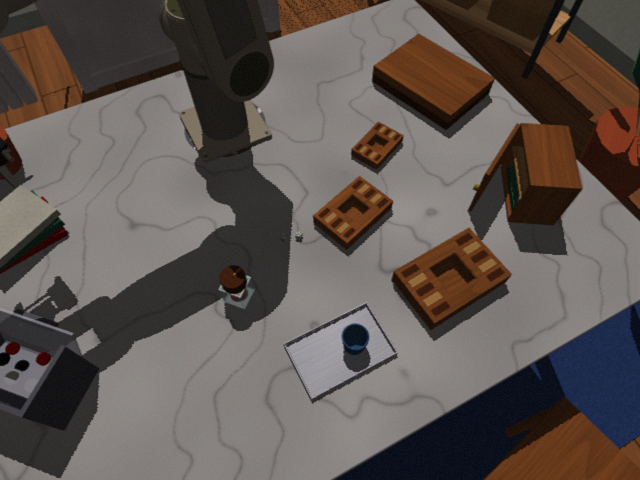

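View pics/side0.png

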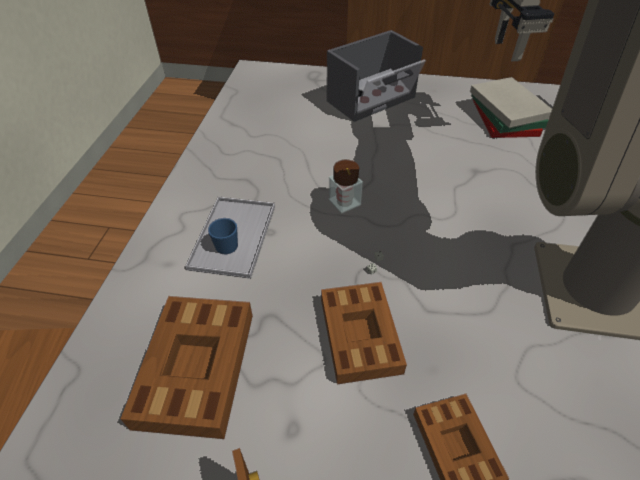

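The scene view shows the jar at about (235,285), the middle caddy at (353,211), the cup at (356,338) and the dice near (298,237). The side view has the jar at (346,185) and the caddy at (362,330). I'll measure from depth and colour next.

Run:
```python
from h import *
V,U=np.mgrid[:480,:640]
for n,cad,jar in (('scene',(300,165,405,260),(205,255,265,315)),('side',(305,270,420,395),(315,150,380,220))):
    z=np.load(n+'.npz'); im=z['im'];d=z['d']
    o,dr=ray(n,U.ravel(),V.ravel()); P=(o+dr*d.ravel()[:,None]).reshape(480,640,3)
    def box(b): return (slice(b[1],b[3]),slice(b[0],b[2]))
    p=P[box(cad)].reshape(-1,3); print(n,'table z',np.median(P[box(cad)][:,:3,2]))
    m=p[abs(p[:,2]-.036)<.005]
    print(' caddy top z',np.median(m[:,2]),cv2.minAreaRect((m[:,:2]*1000).astype(np.float32)), len(m))
    # colour + plane 36mm : wood mask outline
    hsv=cv2.cvtColor(im,cv2.COLOR_RGB2HSV)
    q=P[box(jar)].reshape(-1,3); c=q[(q[:,2]>.098)&(q[:,2]<.118)]
    print(' cap',len(c),np.median(c[:,2]),cv2.minEnclosingCircle((c[:,:2]*1000).astype(np.float32)),c.mean(0))
    j=q[(q[:,2]>.01)&(q[:,2]<.13)]; print(' jar all',cv2.minAreaRect((j[:,:2]*1000).astype(np.float32)))
    for nm,b in (('cad',cad),('jar',jar)):
        cr=im[box(b)][...,::-1]; k=590//cr.shape[0]; k=min(k,390//cr.shape[1]) ;cr=cv2.resize(cr,None,fx=k,fy=k,interpolation=cv2.INTER_CUBIC); print(nm,k)
        cv2.imwrite(f'pics/{n}_{nm}.png',cr)
a=[cv2.imread(f'pics/{n}_{m}.png') for m in('cad','jar') for n in ('scene','side')]
a=[cv2.resize(x,(400,300)) if 0 else cv2.copyMakeBorder(x,0,max(0,420-x.shape[0]),0,max(0,400-x.shape[1]),cv2.BORDER_CONSTANT)[:420,:400] for x in a]
M=np.vstack([np.hstack(a[:2]),np.hstack(a[2:])]);cv2.imwrite('pics/m1.png',cv2.resize(M,(571,600)))
```

```text
scene table z 0.0005278703954010311
 caddy top z 0.03649016013057904 ((462.2561950683594, 182.3338623046875), (122.5140609741211, 183.4622802734375), 18.141498565673828) 2252
 cap 523 0.10734021999070098 ((539.91162109375, -177.28306579589844), 30.329715728759766) [ 0.5418383  -0.17754223  0.10706044]
 jar all ((539.6203002929688, -177.26162719726562), (58.822444915771484, 58.84328842163086), 40.3565673828125)
cad 3
jar 6
side table z 0.0008668668851837813
 caddy top z 0.03700494348047889 ((460.9563903808594, 181.79150390625), (121.02261352539062, 182.91558837890625), 18.22991371154785) 4896
 cap 418 0.10809616008572798 ((537.4539794921875, -177.04319763183594), 31.602733612060547) [ 0.53716838 -0.17181066  0.10727798]
 jar all ((537.0617065429688, -175.89468383789062), (59.06472396850586, 60.49900817871094), 41.32012176513672)
cad 3
jar 6
```

View pics/m1.png

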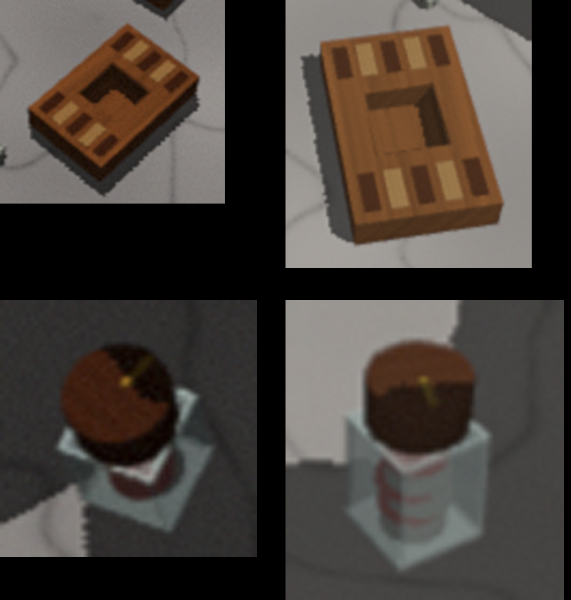

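The montage shows the caddy well and strips (its x axis runs at about 18.2 degrees by both views), and the jar with its brass pointer off-axis. The jar's yaw will be easier to read from the wrist camera above it. First I'll check that the path is clear.

```bash
cat >> h.py <<'E'
def to(p,yaw=None):
    s=robot.read_state(); Rm=R.from_rotvec(s['orientation']).as_matrix(); d=Rm.T@(np.array(p)-s['tool_pos'])*1000
    psi=np.degrees(np.arctan2(Rm[1,0],Rm[0,0])); print('t',round(s['t'],2),'tcp',s['tool_pos'].round(4),'psi',psi.round(2),'tilt',(Rm[:,2]).round(4),'q6',s['q'][5].round(3),'op',s['opening'].round(4),'F',s['force'].round(1),'tool shift mm',d.round(1))
    if yaw is not None:
        y=R.from_euler('z',yaw,degrees=True).as_matrix()@np.diag([1,-1,-1.]); print(' twist',R.from_matrix(Rm.T@y).as_rotvec().round(4))
E
python3 - <<'E'
from h import *
to([.539,-.177,.22],18.2)
V,U=np.mgrid[:480,:640]
for n in('scene','side'):
    z=np.load(n+'.npz');o,dr=ray(n,U.ravel(),V.ravel());P=o+dr*z['d'].ravel()[:,None]
    P=P[z['d'].ravel()>0]
    a=np.array([.181,-.572]);b=np.array([.539,-.177]);L=np.linalg.norm(b-a);u=(b-a)/L
    s=(P[:,:2]-a)@u; w=abs((P[:,0]-a[0])*u[1]-(P[:,1]-a[1])*u[0])
    for k in np.arange(.05,L,.05):
        m=(abs(s-k)<.03)&(w<.12)&(P[:,2]<.5); print(n,k.round(2),m.sum(),P[m,2].max().round(3) if m.any() else None)
print('base corners side',onplane('side',[361.1,342.4,330.5],[204.9,212.6,199.1],0).round(4))
E
```

```text
Traceback (most recent call last):
  File "h.py", line 18, in to
    psi=np.degrees(np.arctan2(Rm[1,0],Rm[0,0])); print('t',round(s['t'],2),'tcp',s['tool_pos'].round(4),'psi',psi.round(2),'tilt',(Rm[:,2]).round(4),'q6',s['q'][5].round(3),'op',s['opening'].round(4),'F',s['force'].round(1),'tool shift mm',d.round(1))
                                                                                                                                                                                  ^^^^^^^^^^^^^^^^^^
AttributeError: 'float' object has no attribute 'round'
```

```bash
sed -i "s/s\['opening'\].round(4)/round(s['opening'],4)/" h.py
python3 - <<'E'
from h import *
to([.539,-.177,.22],18.2)
V,U=np.mgrid[:480,:640]
for n in('scene','side'):
    z=np.load(n+'.npz');o,dr=ray(n,U.ravel(),V.ravel());P=o+dr*z['d'].ravel()[:,None]
    P=P[z['d'].ravel()>0]
    a=np.array([.181,-.572]);b=np.array([.539,-.177]);L=np.linalg.norm(b-a);u=(b-a)/L
    s=(P[:,:2]-a)@u; w=abs((P[:,0]-a[0])*u[1]-(P[:,1]-a[1])*u[0])
    print(n,[(k.round(2),P[m,2].max().round(3)) for k in np.arange(.05,L,.05) if (m:=(abs(s-k)<.03)&(w<.12)&(P[:,2]<.5)).any()])
print('base corners side',onplane('side',[361.1,342.4,330.5],[204.9,212.6,199.1],0).round(4))
E
```

```text
t 0.15 tcp [ 0.1811 -0.5715  0.2178] psi 17.58 tilt [-3.0e-04  1.4e-03 -1.0e+00] q6 -0.085 op 0.0929 F [ 0.8 -0.4 -0.3] tool shift mm [ 460.3 -268.1   -1.7]
 twist [-0.0014 -0.0001 -0.0109]
scene [(np.float64(0.05), np.float64(0.347)), (np.float64(0.1), np.float64(0.347)), (np.float64(0.15), np.float64(0.007)), (np.float64(0.2), np.float64(0.007)), (np.float64(0.25), np.float64(0.007)), (np.float64(0.3), np.float64(0.007)), (np.float64(0.35), np.float64(0.006)), (np.float64(0.4), np.float64(0.007)), (np.float64(0.45), np.float64(0.006)), (np.float64(0.5), np.float64(0.113))]
side [(np.float64(0.05), np.float64(0.358)), (np.float64(0.1), np.float64(0.348)), (np.float64(0.15), np.float64(0.008)), (np.float64(0.2), np.float64(0.006)), (np.float64(0.25), np.float64(0.006)), (np.float64(0.3), np.float64(0.006)), (np.float64(0.35), np.float64(0.007)), (np.float64(0.4), np.float64(0.007)), (np.float64(0.45), np.float64(0.007)), (np.float64(0.5), np.float64(0.111))]
base corners side [[ 0.4959 -0.175   0.    ]
 [ 0.5367 -0.1413  0.    ]
 [ 0.5716 -0.1836  0.    ]]
```

```bash
python3 -m pendant '[{"translation":[40,-27,0],"twist":[0,0,0],"grip":1},{"translation":[40,-27,0],"twist":[0,0,0],"grip":1},{"translation":[40,-27,0],"twist":[0,0,0],"grip":1},{"translation":[40,-27,0],"twist":[0,0,0],"grip":1},{"translation":[40,-27,0],"twist":[0,0,0],"grip":1},{"translation":[40,-27,0],"twist":[0,0,0],"grip":1},{"translation":[40,-27,0],"twist":[0,0,0],"grip":1},{"translation":[40,-27,0],"twist":[0,0,0],"grip":1},{"translation":[40,-27,0],"twist":[0,0,0],"grip":1},{"translation":[40,-27,0],"twist":[0,0,0],"grip":1}]'; python3 -c "
from h import *
to([.539,-.177,.22],18.2)"
```

```text
t: 1.15
tool_pos: [0.4862, -0.1837, 0.2145]
orientation: [-3.103, -0.462, 0.003]
force: [0.7, -0.4, -0.8]
opening: 0.0928
t 1.15 tcp [ 0.4862 -0.1837  0.2145] psi 16.92 tilt [-0.0027  0.0043 -1.    ] q6 0.813 op 0.0928 F [ 0.7 -0.4 -0.8] tool shift mm [52.5  8.9 -5.6]
 twist [-0.0049  0.0013 -0.0223]
```

Run:
```python
from h import *
im,d=snap('wrist'); cv2.imwrite('pics/w1.png',im[...,::-1])
V,U=np.mgrid[:480,:640]
o,dr=ray('wrist',U.ravel(),V.ravel())
# depth along optical axis: scale ray by depth/cos
z=np.load('wrist.npz'); ax=-z['T'][:3,2]; P=(o+dr*(d.ravel()/(dr@ax))[:,None])
m=(abs(P[:,2]-.107)<.006)&(np.hypot(P[:,0]-.539,P[:,1]+.177)<.05)
print(m.sum(),np.median(P[m,2]),cv2.minEnclosingCircle((P[m,:2]*1000).astype(np.float32)),cv2.minAreaRect((P[m,:2]*1000).astype(np.float32)))
```

```text
4797 0.10714502985968372 ((538.553955078125, -177.63475036621094), 29.59208106994629) ((538.5551147460938, -177.30572509765625), (58.0880241394043, 58.159881591796875), 62.36634826660156)
```

View pics/w1.png

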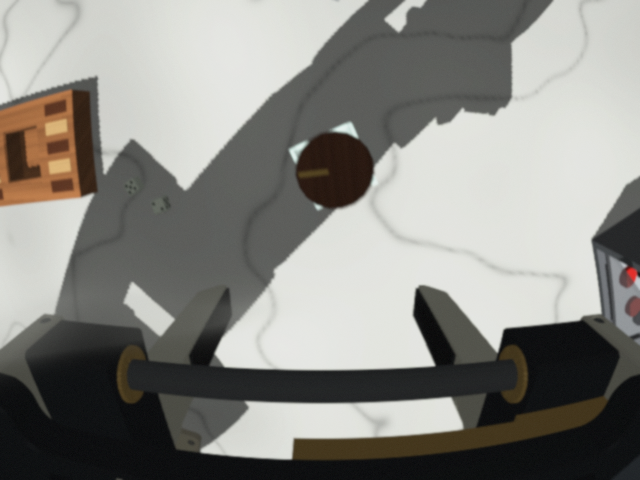

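The wrist view shows the cap at (335,170) with its brass pointer toward (299,174). The glass corners are at about (352,123), (290,150), (376,186) and (320,208), and the dice at (131,186) and (160,205). Next I'll get the jar yaw from an enlarged crop.

Run:
```python
from h import *
p=onplane('wrist',[352,290,376,320],[123,150,186,208],.072); print((p*1000).round(1))
for q in p: v=q[:2]-[.5386,-.1775]; print(np.hypot(*v).round(4),(np.degrees(np.arctan2(v[1],v[0]))%90-45).round(1))
a=onplane('wrist',[327,299],[172,174],.107); v=(a[1]-a[0]); print('pointer',np.degrees(np.arctan2(v[1],v[0])))
im=np.load('wrist.npz')['im'][110:220,275:395,::-1]; cv2.imwrite('pics/w1c.png',cv2.resize(im,None,fx=5,fy=5,interpolation=cv2.INTER_CUBIC))
to([.5386,-.1775,.13],16.9)
```

```text
[[ 578.  -180.6   72. ]
 [ 541.7 -138.5   72. ]
 [ 533.9 -215.9   72. ]
 [ 501.8 -176.4   72. ]]
0.0395 40.5
0.0391 40.5
0.0387 38.0
0.0368 43.4
pointer 110.92927394654043
t 1.2 tcp [ 0.4899 -0.1776  0.2144] psi 17.16 tilt [-4.e-04  8.e-03 -1.e+00] q6 0.82 op 0.0933 F [-0.5  4.6 -0.5] tool shift mm [46.4 15.  84.4]
 twist [-0.0078 -0.002   0.0046]
```

View pics/w1c.png

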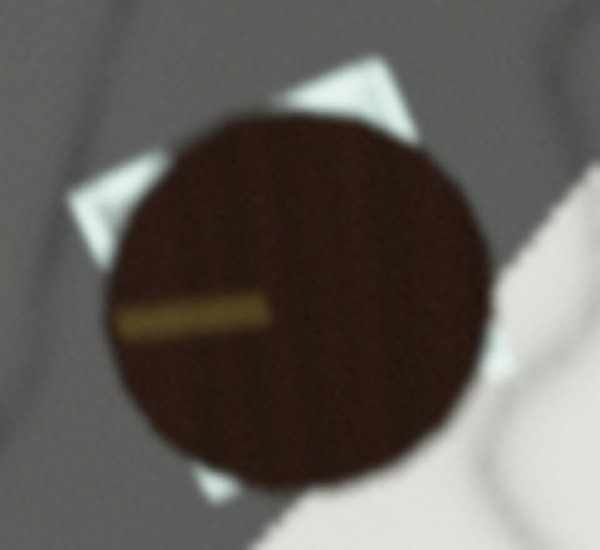

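Run:
```python
from h import *
c=np.array([[378,57],[68,198],[510,372],[217,503],[268,308],[118,324],[118,311]])/5+[274.6,109.6]
p=onplane('wrist',c[:4,0],c[:4,1],.072); ctr=p[:,:2].mean(0); print((p*1000).round(1),ctr)
for i,j in((0,1),(2,3),(0,2),(1,3)): v=p[i]-p[j]; print(np.hypot(v[0],v[1]).round(4),(np.degrees(np.arctan2(v[1],v[0]))%90).round(1))
a=onplane('wrist',c[4:,0],c[4:,1],.107)
for v in (a[1]-a[0],a[2]-a[0],(a[1]+a[2])/2-[.5386,-.1775,.107]): print('pointer',np.degrees(np.arctan2(v[1],v[0])))
```

```text
[[ 579.1 -178.7   72. ]
 [ 541.9 -136.9   72. ]
 [ 535.7 -215.8   72. ]
 [ 499.5 -175.4   72. ]] [ 0.53904539 -0.17670412]
0.056 41.6
0.0543 41.8
0.0571 40.5
0.0573 42.2
pointer 112.9583756150043
pointer 107.95353055456394
pointer 109.10157517188529
```

Run:
```python
from h import *
for n,b in(('wrist',(290,135,372,205)),('scene',(220,262,250,292)),('side',(330,160,362,186))):
    im=np.load(n+'.npz')['im'][b[1]:b[3],b[0]:b[2]]; hsv=cv2.cvtColor(im,cv2.COLOR_RGB2HSV).astype(int)
    m=(hsv[...,0]>=17)&(hsv[...,0]<32)&(hsv[...,1]>110)&(hsv[...,2]>45)
    v,u=np.nonzero(m); p=onplane(n,u+b[0],v+b[1],.107)[:,:2]; k=np.hypot(*(p-[.5386,-.1775]).T)<.031; p=p[k]
    c=p.mean(0); w=np.linalg.svd(p-c)[2][0]; print(n,len(p),c,'pca',np.degrees(np.arctan2(w[1],w[0]))%180,'bearing',np.degrees(np.arctan2(*(c-[.5386,-.1775])[::-1])))
```

```text
wrist 205 [ 0.53285249 -0.1618317 ] pca 113.1727015169066 bearing 110.144263635259
scene 5 [ 0.53585557 -0.16942017] pca 83.20993489380027 bearing 108.76076525583314
side 17 [ 0.53106499 -0.16593775] pca 112.5005297742166 bearing 123.09190982264029
```

```bash
python3 -m pendant '[{"translation":[24,8,0],"twist":[-0.008,-0.002,0],"grip":1},{"translation":[24,8,0],"twist":[0,0,0],"grip":1},{"translation":[0,0,0],"twist":[0,0,0],"grip":1},{"translation":[0,0,25],"twist":[0,0,0],"grip":1},{"translation":[0,0,25],"twist":[0,0,0],"grip":1},{"translation":[0,0,25],"twist":[0,0,0],"grip":1},{"translation":[0,0,15],"twist":[0,0,0],"grip":1},{"translation":[0,0,0],"twist":[0,0,0],"grip":1},{"translation":[0,0,0],"twist":[0,0,0],"grip":1},{"translation":[0,0,0],"twist":[0,0,0],"grip":1}]'; python3 -c "
from h import *
to([.5387,-.1774,.081],16.9)"
```

```text
t: 2.2
tool_pos: [0.5412, -0.1745, 0.1215]
orientation: [-3.104, -0.48, 0.004]
force: [0.0, -1.0, -0.1]
opening: 0.0931
t 2.2 tcp [ 0.5412 -0.1745  0.1215] psi 17.59 tilt [-2.3e-03  2.0e-04 -1.0e+00] q6 0.862 op 0.0931 F [ 0.  -1.  -0.1] tool shift mm [-3.1  2.  40.5]
 twist [-0.0009  0.0021  0.012 ]
```

```bash
python3 -m pendant '[{"translation":[-3,2,10],"twist":[0,0.002,0],"grip":1},{"translation":[0,0,15],"twist":[0,0,0],"grip":1},{"translation":[0,0,10],"twist":[0,0,0],"grip":1},{"translation":[0,0,5],"twist":[0,0,0],"grip":1},{"translation":[0,0,0],"twist":[0,0,0],"grip":1},{"translation":[0,0,0],"twist":[0,0,0],"grip":-1},{"translation":[0,0,0],"twist":[0,0,0],"grip":-1},{"translation":[0,0,0],"twist":[0,0,0],"grip":-1},{"translation":[0,0,0],"twist":[0,0,0],"grip":-1},{"translation":[0,0,0],"twist":[0,0,0],"grip":-1}]' 40; python3 -c "
from h import *
to([.5387,-.1774,.081],16.9)"
```

```text
t: 3.2
tool_pos: [0.541, -0.1784, 0.0816]
orientation: [3.103, 0.48, 0.007]
force: [-0.0, 0.8, -2.4]
opening: 0.0583
t 3.2 tcp [ 0.541  -0.1784  0.0816] psi 17.59 tilt [ 0.0049 -0.001  -1.    ] q6 0.854 op 0.0583 F [-0.   0.8 -2.4] tool shift mm [-1.9 -1.6  0.6]
 twist [ 0.0024 -0.0044  0.012 ]
```

```bash
python3 -m pendant '[{"translation":[0,0,-5],"twist":[0,-0.004,0],"grip":-1},{"translation":[0,0,-10],"twist":[0,0,0],"grip":-1},{"translation":[0,0,-15],"twist":[0,0,0],"grip":-1},{"translation":[0,0,-15],"twist":[0,0,0],"grip":-1},{"translation":[0,0,-15],"twist":[0,0,0],"grip":-1},{"translation":[0,0,-10],"twist":[0,0,0.06],"grip":-1},{"translation":[0,0,-5],"twist":[0,0,0.1],"grip":-1},{"translation":[0,0,-5],"twist":[0,0,0.1],"grip":-1},{"translation":[0,0,0],"twist":[0,0,0.06],"grip":-1},{"translation":[0,0,0],"twist":[0,0,0],"grip":-1}]'
python3 - <<'E'
from h import *
to([.4616,.182,.16],-4.4)
to([.4616,.182,.16],None)
E
```

```text
t: 4.2
tool_pos: [0.542, -0.1788, 0.1756]
orientation: [3.136, -0.039, 0.01]
force: [0.6, -0.3, -4.0]
opening: 0.0584
t 4.2 tcp [ 0.542  -0.1788  0.1756] psi -1.43 tilt [ 0.0061 -0.005  -1.    ] q6 1.189 op 0.0584 F [ 0.6 -0.3 -4. ] tool shift mm [ -89.5 -358.8   13.4]
 twist [ 0.0046 -0.0064  0.0518]
t 4.2 tcp [ 0.542  -0.1788  0.1756] psi -1.43 tilt [ 0.0061 -0.005  -1.    ] q6 1.189 op 0.0584 F [ 0.6 -0.3 -4. ] tool shift mm [ -89.5 -358.8   13.4]
```

```bash
python3 -m pendant '[{"translation":[-10,-15,0],"twist":[0.004,-0.006,0.025],"grip":-1},{"translation":[-18,-30,0],"twist":[0,0,0.025],"grip":-1},{"translation":[-18,-30,0],"twist":[0,0,0],"grip":-1},{"translation":[-18,-30,0],"twist":[0,0,0],"grip":-1},{"translation":[-18,-30,0],"twist":[0,0,0],"grip":-1},{"translation":[-18,-30,0],"twist":[0,0,0],"grip":-1},{"translation":[-18,-30,0],"twist":[0,0,0],"grip":-1},{"translation":[-18,-30,0],"twist":[0,0,0],"grip":-1},{"translation":[-10,-15,0],"twist":[0,0,0],"grip":-1},{"translation":[0,0,0],"twist":[0,0,0],"grip":-1}]'
python3 - <<'E'
from h import *
im,d=snap('wrist'); cv2.imwrite('pics/w2.png',im[...,::-1])
to([.4636,.182,.16],-4.4)
V,U=np.mgrid[:480,:640]
o,dr=ray('wrist',U.ravel(),V.ravel()); z=np.load('wrist.npz'); ax=-z['T'][:3,2]; P=(o+dr*(d.ravel()/(dr@ax))[:,None])
m=(abs(P[:,2]-.036)<.005)&(np.hypot(P[:,0]-.46,P[:,1]-.18)<.13)
print(m.sum(),np.median(P[m,2]),cv2.minAreaRect((P[m,:2]*1000).astype(np.float32)))
E
```

```text
t: 5.2
tool_pos: [0.4082, 0.0769, 0.1834]
orientation: [3.139, -0.092, 0.018]
force: [1.4, -0.1, -4.0]
opening: 0.0582
t 5.25 tcp [0.4088 0.076  0.1836] psi -3.37 tilt [ 0.012  -0.0024 -0.9999] q6 1.693 op 0.0584 F [-0.4  0.2 -3.9] tool shift mm [  48.2 -109.    24. ]
 twist [ 0.0016 -0.0121  0.0179]
20898 0.03599509626233893 ((462.1191101074219, 182.1361846923828), (120.9440689086914, 181.64161682128906), 18.449382781982422)
```

View pics/w2.png

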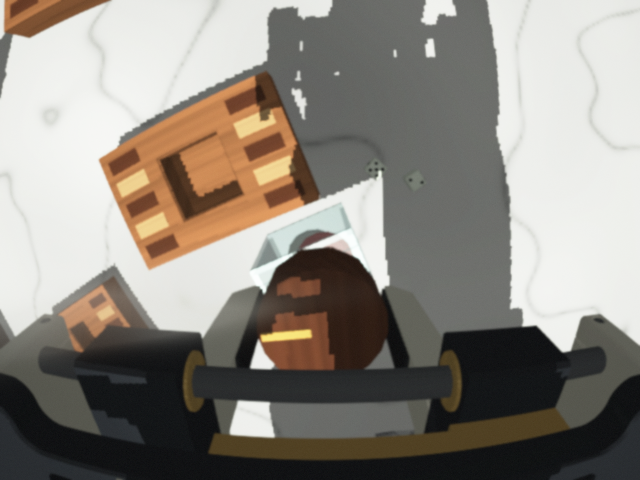

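The wrist view shows the caddy in full, with its well at (203,175). The held jar's front top edge runs from about (251,270) to (351,230), its bottom edge from (269,237) to (342,204), and the pointer lies along (262,338) to (312,335).

Run:
```python
from h import *
im=np.load('wrist.npz')['im'][190:300,235:385,::-1]; cv2.imwrite('pics/w2c.png',cv2.resize(im,None,fx=5,fy=5,interpolation=cv2.INTER_CUBIC))
for u,v,h in (([251,351],[270,230],.174),([269,342],[237,204],.102)):
    p=onplane('wrist',u,v,h); e=p[1]-p[0]; print(p.round(4),np.linalg.norm(e),np.degrees(np.arctan2(e[1],e[0]))%90)
V,U=np.mgrid[:480,:640]
z=np.load('wrist.npz');d=z['d'];o,dr=ray('wrist',U.ravel(),V.ravel());  ax=-z['T'][:3,2]; P=(o+dr*(d.ravel()/(dr@ax))[:,None])
m=(abs(P[:,2]-.209)<.006)&(np.hypot(P[:,0]-.407,P[:,1]-.077)<.033)
print(m.sum(),np.median(P[m,2]),cv2.minEnclosingCircle((P[m,:2]*1000).astype(np.float32)))
```

```text
[[0.4235 0.1123 0.174 ]
 [0.4416 0.0604 0.174 ]] 0.05490409338312714 19.28899728530581
[[0.4208 0.1129 0.102 ]
 [0.4411 0.0611 0.102 ]] 0.055695488274835454 21.350714901200675
11994 0.20933329732068756 ((410.4496765136719, 76.76101684570312), 32.12118148803711)
```

View pics/w2c.png

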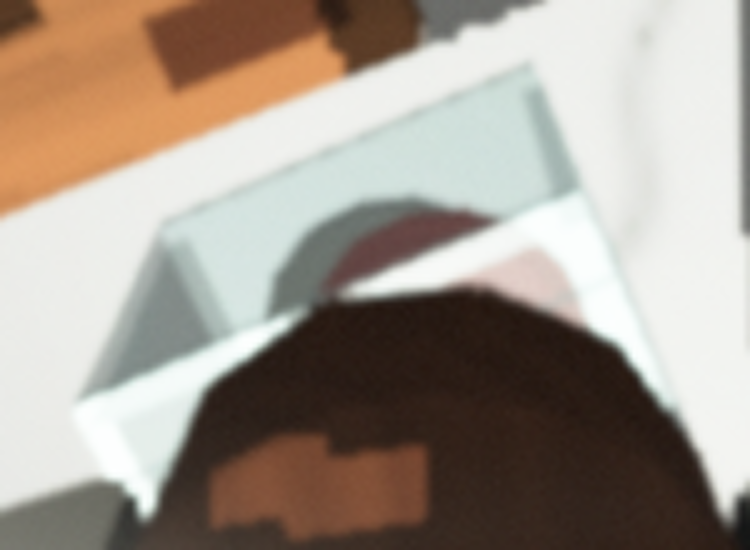

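Run:
```python
from h import *
P={}
for k,u,v,h in (('t',[249.6,351],[270.6,228],.174),('b',[267.2,340.6],[234.6,202.6],.102)):
    p=onplane('wrist',u,v,h); e=p[1]-p[0]; L=np.linalg.norm(e); e/=L; n=np.array([-abs(e[1]) ,-abs(e[0]),0]); n=np.array([e[1],-e[0],0]); n=n*np.sign(-n[0])
    print(p.round(4),L,np.degrees(np.arctan2(e[1],e[0]))%90,'jar centre',(p.mean(0)+.028*n).round(4))
to([.4621,.1821,.165],-5.0)
```

```text
[[0.4232 0.113  0.174 ]
 [0.4426 0.0604 0.174 ]] 0.05611348506504182 20.27303519951448 jar centre [0.4067 0.077  0.174 ]
[[0.4226 0.114  0.102 ]
 [0.4421 0.062  0.102 ]] 0.05559638266523999 20.51938425075572 jar centre [0.4061 0.0782 0.102 ]
t 5.25 tcp [0.4088 0.076  0.1836] psi -3.37 tilt [ 0.012  -0.0024 -0.9999] q6 1.693 op 0.0584 F [-0.4  0.2 -3.9] tool shift mm [  46.7 -109.    19. ]
 twist [ 0.0015 -0.0121  0.0284]
```

```bash
python3 -m pendant '[{"translation":[6,-15,0],"twist":[0.001,-0.012,0.015],"grip":-1},{"translation":[11,-27,0],"twist":[0,0,0.019],"grip":-1},{"translation":[11,-27,0],"twist":[0,0,0],"grip":-1},{"translation":[11,-25,5],"twist":[0,0,0],"grip":-1},{"translation":[7,-15,10],"twist":[0,0,0],"grip":-1},{"translation":[0,0,15],"twist":[0,0,0],"grip":-1},{"translation":[0,0,10],"twist":[0,0,0],"grip":-1},{"translation":[0,0,0],"twist":[0,0,0],"grip":-1},{"translation":[0,0,0],"twist":[0,0,0],"grip":-1},{"translation":[0,0,0],"twist":[0,0,0],"grip":-1}]'
python3 - <<'E'
from h import *
to([.464,.1815,.125],-5.3)
E
```

```text
t: 6.25
tool_pos: [0.4712, 0.1756, 0.1449]
orientation: [3.134, -0.147, 0.009]
force: [-0.5, -0.3, -3.5]
opening: 0.0584
t 6.25 tcp [0.4712 0.1756 0.1449] psi -5.39 tilt [ 0.0054 -0.0044 -1.    ] q6 1.925 op 0.0584 F [-0.5 -0.3 -3.5] tool shift mm [-7.8 -5.3 19.8]
 twist [ 0.0039 -0.0058 -0.0015]
```

```bash
python3 -m pendant '[{"translation":[-4,-3,0],"twist":[0.004,-0.006,0],"grip":-1},{"translation":[-4,-3,5],"twist":[0,0,0],"grip":-1},{"translation":[0,0,5],"twist":[0,0,0],"grip":-1},{"translation":[0,0,5],"twist":[0,0,0],"grip":-1},{"translation":[0,0,0],"twist":[0,0,0],"grip":-1},{"translation":[0,0,0],"twist":[0,0,0],"grip":-1},{"translation":[0,0,0],"twist":[0,0,0],"grip":-1},{"translation":[0,0,0],"twist":[0,0,0],"grip":-1},{"translation":[0,0,0],"twist":[0,0,0],"grip":-1},{"translation":[0,0,0],"twist":[0,0,0],"grip":-1}]'
python3 - <<'E'
from h import *
im,d=snap('wrist'); cv2.imwrite('pics/w3.png',im[...,::-1]); 
to([.464,.1815,.1225],-5.3)
im,d=snap('side'); cv2.imwrite('pics/s3.png',cv2.resize(im[200:400,280:440,::-1],None,fx=3,fy=3,interpolation=cv2.INTER_CUBIC))
E
```

```text
t: 7.25
tool_pos: [0.4639, 0.1825, 0.1305]
orientation: [-3.137, 0.148, -0.004]
force: [-0.8, 0.2, -4.3]
opening: 0.0581
t 7.3 tcp [0.4639 0.1825 0.1305] psi -5.41 tilt [ 0.0026  0.0013 -1.    ] q6 1.937 op 0.0583 F [ 0.4 -0.  -3.7] tool shift mm [0.1 1.  8. ]
 twist [-0.0015 -0.0024 -0.002 ]
```

View pics/s3.png

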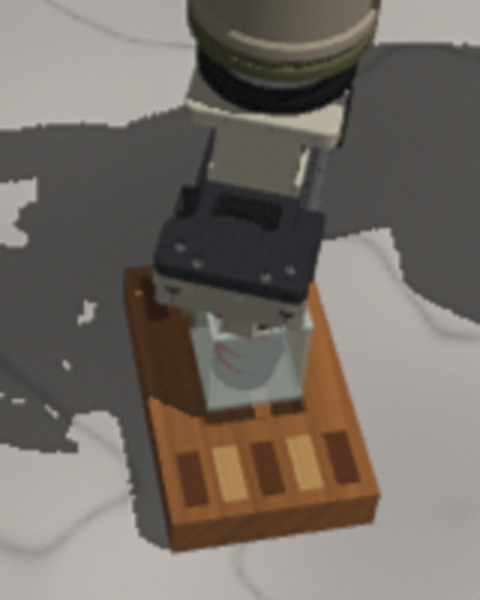

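The side view shows the jar above the well, square with the caddy (bottom edge at about (255,405) in the crop). I'll lower it gently.

```bash
python3 -m pendant '[{"translation":[0,1,3],"twist":[-0.001,-0.002,0],"grip":-1},{"translation":[0,0,4],"twist":[0,0,0],"grip":-1},{"translation":[0,0,4],"twist":[0,0,0],"grip":-1},{"translation":[0,0,4],"twist":[0,0,0],"grip":-1},{"translation":[0,0,4],"twist":[0,0,0],"grip":-1},{"translation":[0,0,4],"twist":[0,0,0],"grip":-1},{"translation":[0,0,3],"twist":[0,0,0],"grip":-1},{"translation":[0,0,0],"twist":[0,0,0],"grip":-1},{"translation":[0,0,0],"twist":[0,0,0],"grip":-1},{"translation":[0,0,0],"twist":[0,0,0],"grip":-1}]'
python3 - <<'E'
from h import *
to([.464,.1815,.0876],-5.3)
E
```

```text
t: 8.35
tool_pos: [0.4633, 0.1813, 0.1015]
orientation: [-3.138, 0.148, 0.001]
force: [0.0, -1.3, -3.6]
opening: 0.0582
t 8.35 tcp [0.4633 0.1813 0.1015] psi -5.41 tilt [-1.e-03  1.e-04 -1.e+00] q6 1.935 op 0.0582 F [ 0.  -1.3 -3.6] tool shift mm [ 0.6 -0.2 13.9]
 twist [ 0.     0.001 -0.002]
```

```bash
python3 -m pendant '[{"translation":[0,0,3],"twist":[0,0.001,0],"grip":-1},{"translation":[0,0,3],"twist":[0,0,0],"grip":-1},{"translation":[0,0,3],"twist":[0,0,0],"grip":-1},{"translation":[0,0,3],"twist":[0,0,0],"grip":-1},{"translation":[0,0,2],"twist":[0,0,0],"grip":-1},{"translation":[0,0,2],"twist":[0,0,0],"grip":-1},{"translation":[0,0,1],"twist":[0,0,0],"grip":-1},{"translation":[0,0,0],"twist":[0,0,0],"grip":-1},{"translation":[0,0,0],"twist":[0,0,0],"grip":-1},{"translation":[0,0,0],"twist":[0,0,0],"grip":-1}]'
python3 - <<'E'
from h import *
to([.464,.1815,.0876],-5.3); print(robot.read_state()['wrist_torque'])
E
```

```text
t: 9.35
tool_pos: [0.4656, 0.1825, 0.0877]
orientation: [-3.136, 0.148, -0.007]
force: [-1.8, 0.0, -1.0]
opening: 0.0584
t 9.35 tcp [0.4656 0.1825 0.0877] psi -5.39 tilt [ 0.0048  0.0021 -1.    ] q6 1.935 op 0.0584 F [-1.8  0.  -1. ] tool shift mm [-1.5  1.2  0.1]
 twist [-0.0025 -0.0046 -0.0016]
[-0.03004053  0.20660025  0.01686792]
```

```bash
python3 -m pendant '[{"translation":[-1.5,1,1],"twist":[-0.002,-0.004,0],"grip":-1},{"translation":[0,0,0.5],"twist":[0,0,0],"grip":-1},{"translation":[0,0,0],"twist":[0,0,0],"grip":-1},{"translation":[0,0,0],"twist":[0,0,0],"grip":-1},{"translation":[0,0,0],"twist":[0,0,0],"grip":-1},{"translation":[0,0,0],"twist":[0,0,0],"grip":-1},{"translation":[0,0,0],"twist":[0,0,0],"grip":-1},{"translation":[0,0,0],"twist":[0,0,0],"grip":-1},{"translation":[0,0,0],"twist":[0,0,0],"grip":-1},{"translation":[0,0,0],"twist":[0,0,0],"grip":-1}]'
python3 - <<'E'
from h import *
to([.464,.1815,.0876],-5.3); print(robot.read_state()['wrist_torque'])
E
```

```text
t: 10.35
tool_pos: [0.4655, 0.1825, 0.0877]
orientation: [-3.136, 0.148, -0.006]
force: [-0.7, 0.1, 1.2]
opening: 0.0581
t 10.35 tcp [0.4655 0.1825 0.0877] psi -5.4 tilt [ 0.0038  0.0021 -1.    ] q6 1.935 op 0.0581 F [-0.7  0.1  1.2] tool shift mm [-1.4  1.1  0. ]
 twist [-0.0024 -0.0036 -0.0017]
[0.06014929 0.13233371 0.01958679]
```

```bash
python3 -m pendant '[{"translation":[-0.5,0.3,1],"twist":[-0.002,-0.003,-0.05],"grip":-1},{"translation":[0,0,0.5],"twist":[0,0,-0.07],"grip":-1},{"translation":[0,0,0.5],"twist":[0,0,-0.07],"grip":-1},{"translation":[0,0,0.5],"twist":[0,0,-0.07],"grip":-1},{"translation":[0,0,0.5],"twist":[0,0,-0.07],"grip":-1},{"translation":[0,0,0.5],"twist":[0,0,-0.07],"grip":-1},{"translation":[0,0,0.5],"twist":[0,0,-0.07],"grip":-1},{"translation":[0,0,0.5],"twist":[0,0,-0.07],"grip":-1},{"translation":[0,0,0.5],"twist":[0,0,-0.07],"grip":-1},{"translation":[0,0,0.5],"twist":[0,0,-0.07],"grip":-1}]' 45
python3 - <<'E'
from h import *
to([.464,.1815,.0876],57.6); print(robot.read_state()['wrist_torque'])
E
```

```text
t: 11.35
tool_pos: [0.4656, 0.1826, 0.0873]
orientation: [-2.996, -0.945, -0.003]
force: [-3.4, -0.7, 5.4]
opening: 0.0586
t 11.35 tcp [0.4656 0.1826 0.0873] psi 35.01 tilt [ 1.8e-03  8.0e-04 -1.0e+00] q6 1.231 op 0.0586 F [-3.4 -0.7  5.4] tool shift mm [-2.   0.  -0.3]
 twist [ 0.0008 -0.0018 -0.3942]
[-0.11842059  0.52257411 -0.11845705]
```

```bash
python3 -m pendant '[{"translation":[-0.5,0,0.2],"twist":[0,0,-0.06],"grip":-1},{"translation":[-0.5,0,0.2],"twist":[0,0,-0.06],"grip":-1},{"translation":[0,0,0.2],"twist":[0,0,-0.06],"grip":-1},{"translation":[0,0,0.2],"twist":[0,0,-0.06],"grip":-1},{"translation":[0,0,0.2],"twist":[0,0,-0.06],"grip":-1},{"translation":[0,0,0],"twist":[0,0,-0.03],"grip":-1},{"translation":[0,0,0],"twist":[0,0,0],"grip":-1},{"translation":[0,0,0],"twist":[0,0,0],"grip":-1},{"translation":[0,0,0],"twist":[0,0,0],"grip":-1},{"translation":[0,0,0],"twist":[0,0,0],"grip":-1}]'
python3 - <<'E'
from h import *
to([.464,.1815,.0876],57.6); print(robot.read_state()['wrist_torque'])
E
```

```text
t: 12.35
tool_pos: [0.4657, 0.183, 0.089]
orientation: [-2.79, -1.443, -0.008]
force: [-2.4, 0.3, 4.7]
opening: 0.0581
t 12.35 tcp [0.4657 0.183  0.089 ] psi 54.68 tilt [ 0.0041  0.0027 -1.    ] q6 0.887 op 0.0581 F [-2.4  0.3  4.7] tool shift mm [-2.2 -0.5  1.4]
 twist [ 0.002  -0.0045 -0.051 ]
[-0.03578978  0.37767591 -0.02663729]
```

```bash
python3 -m pendant '[{"translation":[0,0,0],"twist":[0,0,-0.04],"grip":-1},{"translation":[0,0,-1],"twist":[0,0,0],"grip":-1},{"translation":[0,0,-1],"twist":[0,0,0],"grip":-1},{"translation":[0,0,-1],"twist":[0,0,0],"grip":-1},{"translation":[0,0,-1],"twist":[0,0,0],"grip":-1},{"translation":[0,0,-1],"twist":[0,0,0],"grip":-1},{"translation":[0,0,-1],"twist":[0,0,0],"grip":-1},{"translation":[0,0,0],"twist":[0,0,0],"grip":-1},{"translation":[0,0,0],"twist":[0,0,0],"grip":-1},{"translation":[0,0,0],"twist":[0,0,0],"grip":-1}]'
python3 - <<'E'
from h import *
to([.464,.1815,.1236],57.6); print(robot.read_state()['wrist_torque'])
E
```

```text
t: 13.35
tool_pos: [0.4649, 0.1824, 0.0936]
orientation: [-2.763, -1.494, -0.004]
force: [-0.1, -0.0, -1.5]
opening: 0.0579
t 13.35 tcp [0.4649 0.1824 0.0936] psi 56.78 tilt [ 0.0022  0.0016 -1.    ] q6 0.85 op 0.0579 F [-0.1 -0.  -1.5] tool shift mm [ -1.1  -0.2 -30. ]
 twist [ 0.001  -0.0026 -0.0143]
[-0.01074165  0.07119412 -0.01567965]
```

```bash
python3 -m pendant '[{"translation":[0,0,-2],"twist":[0.001,-0.002,0],"grip":-1},{"translation":[0,0,-4],"twist":[0,0,0],"grip":-1},{"translation":[0,0,-5],"twist":[0,0,0],"grip":-1},{"translation":[0,0,-5],"twist":[0,0,0],"grip":-1},{"translation":[0,0,-5],"twist":[0,0,0],"grip":-1},{"translation":[0,0,-5],"twist":[0,0,0],"grip":-1},{"translation":[0,0,-3],"twist":[0,0,0],"grip":-1},{"translation":[0,0,0],"twist":[0,0,0],"grip":-1},{"translation":[0,0,0],"twist":[0,0,0],"grip":-1},{"translation":[0,0,0],"twist":[0,0,0],"grip":-1}]'
python3 - <<'E'
from h import *
im,d=snap('side'); a=cv2.resize(im[200:400,280:440,::-1],None,fx=2.5,fy=2.5,interpolation=cv2.INTER_CUBIC)
im,d=snap('scene'); b=cv2.resize(im[130:290,270:430,::-1],(400,400),interpolation=cv2.INTER_CUBIC)
cv2.imwrite('pics/f1.png',np.hstack([a,np.vstack([b,np.zeros((100,400,3),np.uint8)])]))
im,d=snap('wrist'); cv2.imwrite('pics/wf.png',im[...,::-1])
to([.464,.1815,.1236],57.6)
E
```

```text
t: 14.35
tool_pos: [0.4658, 0.1823, 0.1264]
orientation: [2.763, 1.493, 0.004]
force: [-1.2, -0.1, -1.1]
opening: 0.0584
t 14.5 tcp [0.4657 0.1823 0.1262] psi 56.77 tilt [ 2.2e-03  5.0e-04 -1.0e+00] q6 0.851 op 0.0583 F [ 0.4  0.  -0.5] tool shift mm [-1.6 -1.   2.6]
 twist [ 0.0016 -0.0016 -0.0144]
```

View pics/f1.png

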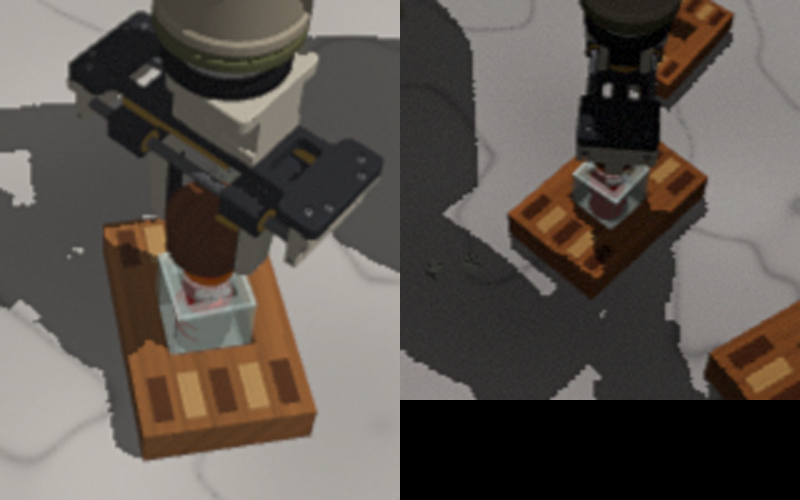

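View pics/wf.png

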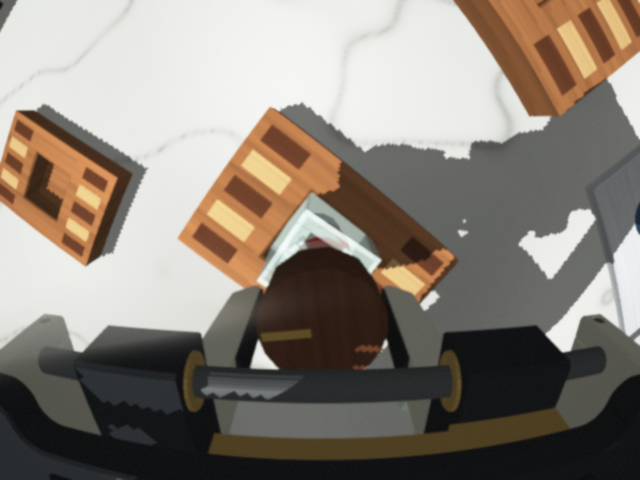

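The jar stands in the well with the orange seal exposed, and the cap is held above it. I'll do a last check of the jar's shoulder height.

Run:
```python
from h import *
V,U=np.mgrid[:480,:640]; d=np.load('wrist.npz')['d']; o,dr=ray('wrist',U.ravel(),V.ravel()); ax=-np.load('wrist.npz')['T'][:3,2]
P=(o+dr*(d.ravel()/(dr@ax))[:,None]).reshape(480,640,3); print(P[205:235:5,311].round(4)); print(P[255:275:5,285].round(4),'cap',P[310,320].round(4))
q=P[180:300,240:400].reshape(-1,3); q=q[(q[:,2]>.07)&(q[:,2]<.086)]; print(len(q),np.percentile(q[:,2],[5,50,95]) if len(q) else '')
z=np.load('side.npz'); o,dr=ray('side',U.ravel(),V.ravel()); Q=(o+dr*z['d'].ravel()[:,None]).reshape(480,640,3)[300:345,340:385].reshape(-1,3)
q=Q[(Q[:,2]>.065)&(Q[:,2]<.09)]; print(len(q),np.percentile(q[:,2],[5,50,95]) if len(q) else '', q.mean(0) if len(q) else '')
c=np.array([[311,208],[260,284],[380,266]]); print(onplane('wrist',c[:,0],c[:,1],.078).round(4))
s=robot.read_state(); print(s['dq'].round(3),s['force'])
```

```text
[[0.4789 0.2157 0.0581]
 [0.4788 0.215  0.0704]
 [0.4783 0.2138 0.0783]
 [0.4765 0.2112 0.0779]
 [0.475  0.2088 0.0789]
 [0.4731 0.206  0.0778]]
[[0.4551 0.205  0.0927]
 [0.4531 0.2023 0.0916]
 [0.4623 0.2093 0.1289]
 [0.4648 0.2109 0.1422]] cap [0.4698 0.1906 0.1523]
2393 [0.0732682  0.07772966 0.07974016]
520 [0.0675038  0.07850999 0.08567899] [0.46112651 0.19871171 0.07729407]
[[0.4806 0.2172 0.078 ]
 [0.4265 0.1944 0.078 ]
 [0.4961 0.1634 0.078 ]]
[ 0.001  0.    -0.     0.    -0.     0.001] [ 0.37859561  0.04976915 -0.49717674]
```

```bash
python3 -c "
from plant import robot
print(robot.close_job())"
```

```text
the job is handed in; nothing more can be done
None
```

I seated the jar in the middle-sized caddy's well, twisted the cap anticlockwise until it came free, and lifted it off. The job was handed in at about 14.5 s of the 48 s allowed, with no verdict reported.

**Seating:** I carried the jar by its cap with 40 N of grip and lowered it until the floor took its weight. The glass shoulder then measured about 78 mm above the table, which is what a fully seated jar should give.

**Release:** I turned the cap about 62 degrees. At around 60 degrees the twisting torque dropped and the tool rose about 1.7 mm under the seal's push, so I took the lugs as free.

**At hand-in:**
- The cap was still gripped and level, with the jaws 58 mm apart and the tool's tilt about 0.002 rad.
- Its lower edge was about 114 mm above the jar's base, roughly 23 mm above the mouth.
- The arm was at rest, and the tool carried about 0.5 N, which fits the cap alone.
- I estimate the cap was within about 4 mm of the jar's axis.

**Checks that disagreed:**
- The cap's starting turn measured about -18 to -20 degrees, outside the stated -14 to +2. I put this down to errors in reading the jar and pointer angles.
- The last rough estimate of the jar's centre, from two corner points, was about 3 mm off in y from the well centre. I took this as pixel error, since the jar has only 2 mm of room in the well.

I did not re-measure the cup and dice at the end. The held jar and the tool passed well above the dice and stayed clear of the cup.

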